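# Move the incubated sample containers to the sample tray in the same order

### The job

The incubation is over: lift the four containers out of the dry-block incubator and stand them in the sample tray in the same order, one to a place, so that the one next to the incubator's control panel ends up next to the tray's pull handle and the others follow in turn. They are glass: keep them upright and set each one down on the tray's floor rather than letting it drop.

Things in the scene. Friction and masses are not known exactly. Their poses are not given: they have to be found in the camera images.
- tall_jar: Closed clear-glass container, round body 36 mm wide, blank paper label. Tall jar: 88 mm high, white ribbed cap as wide as the body (top 18 mm). Origin: centre of its underside, z up. At the start it stands in an incubator block, underside 69 mm above the table, its lowest 22 mm in the well. Grip from above, about 62 mm above its underside, fingers closing across the row. About 100 g.
- short_jar: Closed clear-glass container, round body 36 mm wide, blank paper label. Short jar: 68 mm high, white ribbed cap as wide as the body (top 16 mm). Origin: centre of its underside, z up. At the start it stands in an incubator block, underside 69 mm above the table, its lowest 22 mm in the well. Grip from above, about 49 mm above its underside, fingers closing across the row. About 75 g.
- vial: Closed clear-glass container, round body 36 mm wide, blank paper label. Vial: 78 mm high, straight up to 53 mm, narrow neck, aluminium cap 22 mm wide. Origin: centre of its underside, z up. At the start it stands in an incubator block, underside 69 mm above the table, its lowest 22 mm in the well. Grip from above, about 48 mm above its underside, fingers closing across the row. About 85 g.
- nozzle_bottle: Closed clear-glass container, round body 36 mm wide, blank paper label. Nozzle bottle: 90 mm high, straight up to 61 mm, white cap tapering to a nozzle. Origin: centre of its underside, z up. At the start it stands in an incubator block, underside 69 mm above the table, its lowest 22 mm in the well. Grip from above, about 54 mm above its underside, fingers closing across the row. About 75 g.
- block_tall_jar: Aluminium block (55 x 55 x 40 mm, fixed) in which the tall jar stands at the start; the four blocks look alike, only their place in the row differs. Origin: centre of its underside, 51 mm above the table; axes as the incubator's. Round well in its top, 39 mm wide, 22 mm deep (top 91 mm, well floor 69 mm above the table).
- block_short_jar: Aluminium block (55 x 55 x 40 mm, fixed) in which the short jar stands at the start; the four blocks look alike, only their place in the row differs. Origin: centre of its underside, 51 mm above the table; axes as the incubator's. Round well in its top, 39 mm wide, 22 mm deep (top 91 mm, well floor 69 mm above the table).
- block_vial: Aluminium block (55 x 55 x 40 mm, fixed) in which the vial stands at the start; the four blocks look alike, only their place in the row differs. Origin: centre of its underside, 51 mm above the table; axes as the incubator's. Round well in its top, 39 mm wide, 22 mm deep (top 91 mm, well floor 69 mm above the table).
- block_nozzle_bottle: Aluminium block (55 x 55 x 40 mm, fixed) in which the nozzle bottle stands at the start; the four blocks look alike, only their place in the row differs. Origin: centre of its underside, 51 mm above the table; axes as the incubator's. Round well in its top, 39 mm wide, 22 mm deep (top 91 mm, well floor 69 mm above the table).
- incubator: Dry-block incubator, white case 282 x 112 mm, rim 80 mm high, fixed, its four blocks in a row along its x. Origin: at table height under the row's middle; block centres at x = -85.5 (place one), -28.5, 28.5, 85.5 mm (place four), y = 0. The sloping control panel (display, keys) is at its -x end, next to place one.
- tray: Grey tray 231 x 60 mm, fixed, a row of four open places 54 x 54 mm inside; walls 3 mm thick, rim 24 mm high, floor 3 mm above the table. Origin: centre of its underside; places' centres at x = -85.5 (place one), -28.5, 28.5, 85.5 mm (place four), y = 0. A steel pull handle sticks out 24 mm at its -x end, next to place one.
Mind the look-alikes: they are no part of the job. What is shaped like the nozzle_bottle but blue is not meant.

How it is judged:
By the outcome, as a careful person would: the job done as asked, in the order asked, and still so for the second after the job is handed in, with the robot touching nothing.
It also fails if it takes over 122 s, if anything falls off the work surface, if the arm or the gripper's body presses on something with over 40 N, if the wrist force passes 120 N, or if a joint passes its speed limit or range.

### The arm

A 6-joint arm with a two-finger parallel gripper is mounted at the origin on the work surface. World frame = base frame: x ahead of the robot, y to its left, z up, the work surface at z = 0. Lengths are in m, angles in degrees, forces in N, time in s.
With the tool pointing down it reaches from about 0.275 to 0.85 m from the base axis. Payload 5.2 kg.
Tool frame: the origin (TCP) lies on the centre line of the jaws, within the pads' length; the fingertips stand 14 mm ahead of it and the grasp point (between the pads) lies 5 mm behind it; z points along the fingers, y is the line along which they close (so a half turn about z gives the same grasp; the last joint's range is limited). The gripper opens to 85 mm and grips with 20 to 120 N. Pads are 22 mm wide; open, the fingers measure 114 mm over their backs; the gripper's body (76 mm by 85 mm) begins 54 mm behind the grasp point. The pads swing forward as they close: fully open they stand 13 mm farther back than shut.
Start: joints at [-80.088, 14.817, 87.949, -0, 77.235, -11.62], TCP at [0.202, -0.512, 0.245] pointing down, gripper open.
Joint ranges: [-179.93, 179.93], [-52.35, 119.4], [10.71, 147.94], [-69.91, 249.91], [12.55, 155.21], [-178.61, 178.61]. Speed limits (degrees/s): [147.25, 147.25, 180, 180, 180, 180].

### API

Orientations are given as a 3x3 rotation matrix whose columns are the frame's x, y, z axes.
In Python, from plant import * gives the robot as it stands.
- The arm moves only by the tool send_rows, never from a script. Its argument "targets" is text: rows parted by semicolons, each of 4 numbers parted by spaces: the shift along the tool's x, y, z in mm, then the turn about the tool's z in degrees. In form: dx dy dz spin; .... A call has 1 to 20 rows; each row is the pose to reach, as a shift and turn from the pose commanded when the call began, along the tool's axes at that moment; what a row does not reach only later rows make up. A row lasts 1/8 s, in which the tool goes at most 62.5 mm and 10.7 degrees, less where a joint would pass 70% of its speed; a pose out of reach is approached as far as the arm can. A call with a gripper value outside its range is refused whole. "claw" is the finger opening in mm, from 0 to 85.4, set as the call begins (left out, the last holds). The fingers move at their own pace and stop on an object; "grip_force" is the grip in N (left out, the last holds). Time passes only in rows, so rows that repeat a pose let the fingers close. It gives the time, the measured TCP pose, the force, the opening and the grip force at its end, in the units of the state.
- get_obs(): the state, without advancing time (a new reading comes with each control period).
- get_image(name): name is "side" or "top" or "wrist"; returns the picture (384x512x3 uint8, red, green, blue); there is no depth.
- camera_params(name): a dict with "intrinsics" (3x3 intrinsics, pixels), "pose" (4x4, takes a point from camera to world coordinates). Camera axes: x right, y down, z forward; pixel columns grow to the right and rows downward; lengths in m; the calibration is good to about 2 mm. A picture is of the moment at which its call begins: read the wrist's pose just before it. camera_params takes no time and is no camera call; for the wrist camera it gives the pose at the moment of the call.
- job_done(): hands the job in; it is judged then, once.
Trained networks look in the newest picture that a camera, given by its name, has taken for a name from the list of things; names that differ only in an ending like _2 or _b are one class to them, and where a whole thing is asked for, a point or a joint stands for the part that bears it (a point fixed in the world has none). Each returns a list of dicts, best first, with "score" (0 to 1); they miss things now and then, are a little off and sometimes report something else, mostly with a low value. They report only what shows in the picture. A call takes as long as a camera call. They do not tell look-alikes from the thing itself.
- find_in(camera, thing): "point" ([x, y, z] in m, in world coordinates, good to about 4 mm: the middle of the surface that is visible of it).
The state is a dict: "t": time; "joints": joint angles; "dq": joint speeds; "joint_efforts": joint torques, N m; "position": TCP position; "ee_rot": TCP orientation; "ft_force": force on the tool from outside, world axes, zero at the start; "wrist_torque": the same for the moment, N m; "opening": finger opening in m; "grip_force": force on a finger pad.
Only numpy, scipy, OpenCV 4.12 (cv2) and the standard library are available. Lean on these libraries where they do the work, as an engineer would, in place of code of your own. Each camera call takes 0.05 s, during which the arm holds its last target. There are 200 camera calls.

## Working session

There is one attempt and no reset: what is moved stays moved. The work goes in short steps, Python scripts to look and compute and a tool call to move; the robot and the scene stay as the last step left them, time stands still between calls to the robot, and variables do not carry over. Pictures are saved under pics/ and viewed, at most 14 in all, crops included, and the job is handed in when it is done.

Besides the shell and the picture viewer there is one more tool, called after ">>>" by a JSON object that holds its "fn" and its "kwargs", one argument or row to a line. send_rows: Moves the arm, as the interface text tells. Its arguments: {"type":"object","properties":{"targets":{"type":"string"},"claw":{"type":"number"},"grip_force":{"type":"number"}},"required":["targets"]}

```bash
mkdir -p pics; python3 - <<'E'
from plant import *
import cv2
o=get_obs();print(o['t'],o['position'],o['ee_rot'],o['opening'])
for c in ('side','top'):
    im=get_image(c);cv2.imwrite(f'pics/{c}0.png',im[:,:,::-1])
    for n in ('tall_jar','short_jar','vial','nozzle_bottle','incubator','tray'):
        print(c,n,[(d['point'],round(d['score'],2)) for d in find_in(c,n)][:4])
E
```

```text
0.0 [ 0.20180377 -0.51109469  0.24447434] [[ 9.30211104e-01  3.67024813e-01 -2.97657895e-04]
 [ 3.67024721e-01 -9.30209386e-01  1.83084102e-03]
 [ 3.95079913e-04 -1.81231645e-03 -9.99998280e-01]] 0.08536016653591154
side tall_jar [([0.5068, -0.1686, 0.1321], 0.74)]
side short_jar [([0.4513, -0.1605, 0.1241], 0.85), ([0.4402, -0.1493, 0.0887], 0.2)]
side vial [([0.5632, -0.1814, 0.1174], 0.69)]
side nozzle_bottle [([0.7453, -0.2019, 0.0449], 0.74), ([0.618, -0.1871, 0.1242], 0.7), ([0.566, -0.1644, 0.0934], 0.62)]
side incubator [([0.4659, -0.1332, 0.0581], 0.76)]
side tray [([0.5575, 0.2022, 0.0069], 0.59)]
top tall_jar [([0.5108, -0.1747, 0.1589], 0.95)]
top short_jar [([0.4597, -0.1678, 0.1381], 0.57)]
top vial [([0.5664, -0.1839, 0.1223], 0.91), ([0.4592, -0.1679, 0.1372], 0.64)]
top nozzle_bottle [([0.6212, -0.1945, 0.1308], 0.73), ([0.7466, -0.2094, 0.0655], 0.7)]
top incubator [([0.4967, -0.1586, 0.0815], 0.72)]
top tray [([0.5529, 0.1914, 0.0041], 0.93), ([0.4623, -0.1573, 0.0857], 0.7)]
```

```bash
python3 - <<'E'
import cv2,numpy as np
from plant import *
a=cv2.imread('pics/top0.png');cv2.imwrite('pics/top0b.png',cv2.resize(a,(800,600),interpolation=cv2.INTER_CUBIC))
a=cv2.imread('pics/side0.png');cv2.imwrite('pics/side0b.png',cv2.resize(a,(800,600),interpolation=cv2.INTER_CUBIC))
for c in('top','side'):
  p=camera_params(c);print(np.round(p['pose'],3).tolist(),np.round(p['intrinsics'],1).tolist())
E
```

```text
[[0.013, -0.992, 0.123, 0.475], [-1.0, -0.016, -0.023, 0.003], [0.025, -0.122, -0.992, 0.989], [0.0, 0.0, 0.0, 1.0]] [[473.0, 0.0, 257.3], [0.0, 473.0, 190.6], [0.0, 0.0, 1.0]]
[[-0.771, -0.344, 0.536, 0.114], [-0.637, 0.414, -0.65, 0.575], [0.002, -0.843, -0.539, 0.546], [0.0, 0.0, 0.0, 1.0]] [[483.3, 0.0, 249.8], [0.0, 483.3, 189.9], [0.0, 0.0, 1.0]]
```

View pics/top0b.png

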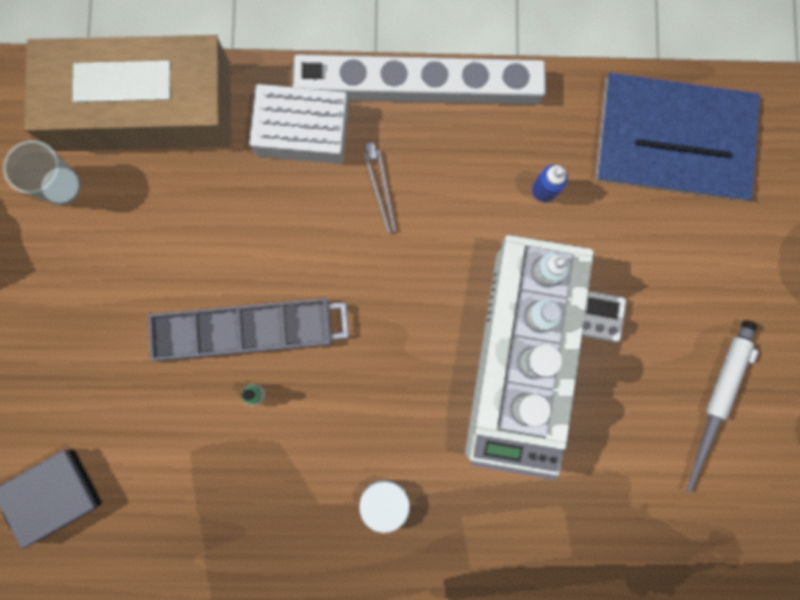

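View pics/side0b.png

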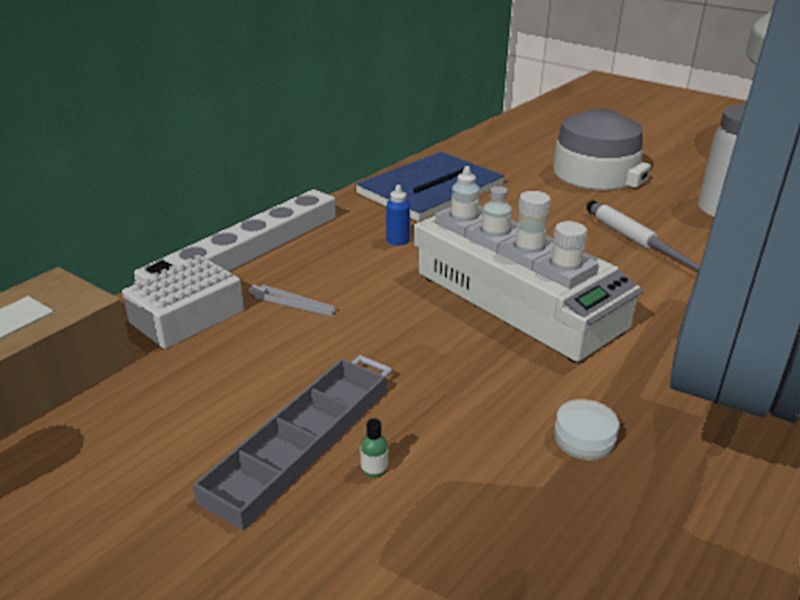

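The top view shows, from the panel end (515,455) upward, the short jar (533,410), tall jar (541,360), vial (545,313) and nozzle bottle (552,268). The tray spans (150–330, 305–355) with its handle at the right end (340,320), so tray place one is at the -y end.

There are two nozzle-bottle candidates: the clear one in the incubator (552,268) and a blue one on the table (550,183). The clear one in the block fits the description. I'll confirm it with a wrist crop.

>>> {"fn": "send_rows", "kwargs": {
  "targets": "40 -18 -13 3;85 -36 -27 6;130 -56 -40 10;175 -75 -55 14;220 -95 -70 18;265 -114 -85 22;310 -134 -100 26;355 -155 -115 29;400 -174 -128 31;428 -186 -135 31;428 -186 -135 31;428 -186 -135 31"
}}

```text
t: 2.2
position: [0.5313, -0.1818, 0.3799]
ee_rot: [[0.986, -0.164, -0.001], [-0.164, -0.986, -0.0], [-0.001, 0.0, -1.0]]
ft_force: [-0.2, 0.2, -0.7]
opening: 0.0849
grip_force: 0.0
```

```bash
cat > h.py <<'E'
from plant import *
import numpy as np,cv2
def ray(cp,uv):
    K,P=np.array(cp['intrinsics']),np.array(cp['pose'])
    d=P[:3,:3]@np.linalg.solve(K,[uv[0],uv[1],1.]);return P[:3,3],d
def at_z(cp,uv,z):
    c,d=ray(cp,uv);return c+d*(z-c[2])/d[2]
def proj(cp,X):
    K,P=np.array(cp['intrinsics']),np.array(cp['pose'])
    q=K@(P[:3,:3].T@(np.array(X)-P[:3,3]));return q[:2]/q[2]
def shift(x,y,z,yaw):  # tool-frame mm/deg to reach world TCP, tool x at yaw
    o=get_obs();R=np.array(o['ee_rot']);p=np.array(o['position'])
    s=R.T@(np.array([x,y,z])-p)*1000
    cy=np.degrees(np.arctan2(R[1,0],R[0,0]))
    return np.round(s,1),round(cy-yaw,2)
def status():
    o=get_obs();R=np.array(o['ee_rot']);print('t',round(o['t'],2),np.round(o['position'],4),'yaw',round(np.degrees(np.arctan2(R[1,0],R[0,0])),2),'open',round(o['opening'],4),'grip',o['grip_force'],np.round(o['ft_force'],1),np.round(o['joints'],0))
E
python3 - <<'E'
from h import *
status();cp=camera_params('wrist')
im=get_image('wrist');cv2.imwrite('pics/w1.png',im[:,:,::-1]);np.save('w1.npy',cp['pose'])
print(np.round(cp['pose'],3).tolist(),np.round(cp['intrinsics'],1).tolist())
cv2.imwrite('pics/w1b.png',cv2.resize(im[:,:,::-1],(800,600),interpolation=cv2.INTER_CUBIC))
for n in ('tall_jar','short_jar','vial','nozzle_bottle','incubator'):
    for d in find_in('wrist',n)[:3]: print(n,np.round(d['point'],4),round(d['score'],2),np.round(proj(cp,d['point'])))
E
```

```text
t 2.2 [ 0.5313 -0.1818  0.3799] yaw -9.46 open 0.0849 grip 0.0 [-0.2  0.2 -0.7] [-30.  13.  72.  -0.  95.  69.]
[[-0.165, -0.94, -0.3, 0.607], [-0.986, 0.157, 0.051, -0.194], [-0.001, 0.304, -0.953, 0.509], [0.0, 0.0, 0.0, 1.0]] [[325.2, 0.0, 255.7], [0.0, 325.2, 192.2], [0.0, 0.0, 1.0]]
tall_jar [ 0.5176 -0.1774  0.1554] 0.67 [254. 173.]
short_jar [ 0.4601 -0.1692  0.1346] 0.87 [255. 215.]
vial [ 0.5718 -0.1902  0.1275] 0.74 [257. 120.]
vial [ 0.627  -0.1964  0.1349] 0.44 [255.  69.]
nozzle_bottle [ 0.6259 -0.1966  0.1332] 0.79 [255.  70.]
incubator [ 0.539  -0.1817  0.0826] 0.98 [255. 143.]
```

View pics/w1b.png

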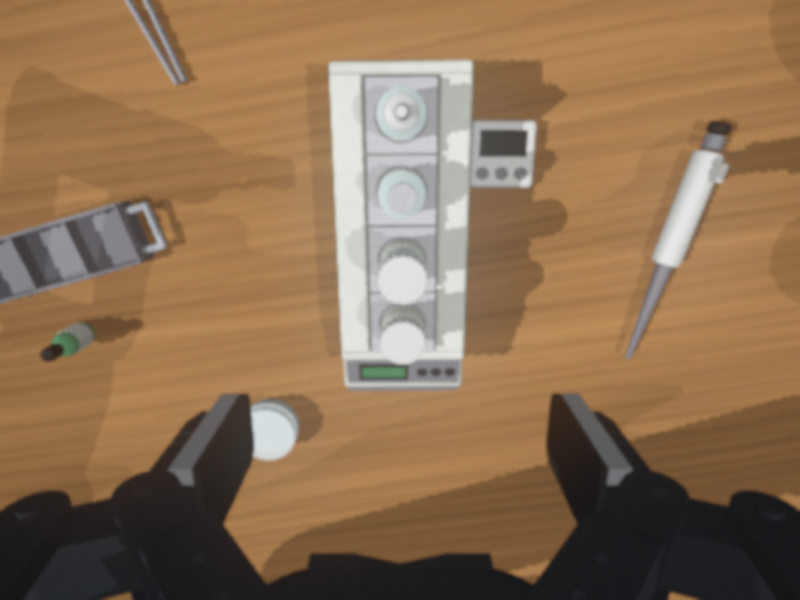

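The wrist view shows the row from the panel up: short jar (403,343), tall jar (402,280), vial (402,197) and the clear nozzle bottle (402,111). The last one is confirmed as the container in the incubator; the blue one is out of view. Next I'll compute positions from these pixels and segment the tray in the top image.

```bash
python3 - <<'E'
from h import *
cp=camera_params('wrist');s=512/800
for n,u,v,z in [('short',403,343,.137),('tall',402,280,.157),('vial',402,197,.147),('noz',402,111,.159),('rimTL',329,64,.08),('rimTR',473,62,.08),('rimBL',342,356,.08),('rimBR',465,358,.08),('blkTL',363,76,.091),('blkTR',440,76,.091)]:
    print(n,np.round(at_z(cp,((u+.5)*s-.5,(v+.5)*s-.5),z),4))
t=camera_params('top');im=cv2.imread('pics/top0.png')
hsv=cv2.cvtColor(im,cv2.COLOR_BGR2HSV);m=((hsv[...,1]<75)&(hsv[...,2]<170)).astype(np.uint8)
m[:, :80]=0;m[:,216:]=0;m[:185]=0;m[240:]=0
m=cv2.morphologyEx(m,cv2.MORPH_OPEN,np.ones((7,7)))
c=max(cv2.findContours(m,0,2)[0],key=cv2.contourArea)
r=cv2.minAreaRect(c);b=cv2.boxPoints(r);print('px',r)
W=np.array([at_z(t,p,.024) for p in b]);print(np.round(W,4),W.mean(0),[np.linalg.norm(W[i]-W[i-1]) for i in range(4)])
d=cv2.resize(im,None,fx=4,fy=4,interpolation=cv2.INTER_CUBIC);cv2.polylines(d,[np.int32(b*4+1.5)],True,(0,255,0),1)
cv2.imwrite('pics/tray.png',d[700:980,320:1000])
E
```

```text
short [ 0.4545 -0.1715  0.137 ]
tall [ 0.511  -0.1801  0.157 ]
vial [ 0.5679 -0.1896  0.147 ]
noz [ 0.6232 -0.1989  0.159 ]
rimTL [ 0.67   -0.1498  0.08  ]
rimTR [ 0.6529 -0.2596  0.08  ]
rimBL [ 0.4278 -0.1105  0.08  ]
rimBR [ 0.4071 -0.2217  0.08  ]
blkTL [ 0.6559 -0.1746  0.091 ]
blkTR [ 0.6462 -0.2321  0.091 ]
px ((153.37298583984375, 210.6024627685547), (30.963220596313477, 117.78700256347656), 84.80557250976562)
[[0.5689 0.3137 0.024 ]
 [0.5945 0.0763 0.024 ]
 [0.5314 0.0691 0.024 ]
 [0.5065 0.3046 0.024 ]] [0.5503312  0.19092781 0.024     ] [np.float64(0.06302574935311299), np.float64(0.23874089271426133), np.float64(0.06355033168202585), np.float64(0.2368999993953495)]
```

View pics/tray.png

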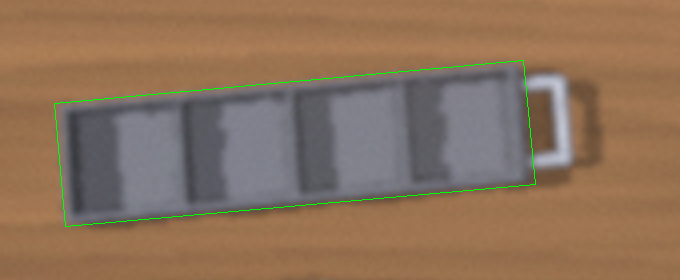

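The green box fits the tray's outer rim, about 1–2 px generous on the handle side. Its rim centre is about (0.550, 0.1915) with +x yaw about 96°. The row spacing of 57 mm agrees with the sizes given. I'll go for the short jar.

>>> {"fn": "send_rows", "kwargs": {
  "targets": "-30 1 40 0;-60 2 80 0;-77 2 125 0;-77 2 165 0;-77 2 200 0;-77 2 225 0;-77 2 240 0;-77 2 250 0;-77 2 260 0;-77 2 267 0;-77 2 267 0;-77 2 267 0",
  "claw": 75
}}

```text
t: 4.0
position: [0.4557, -0.1709, 0.1137]
ee_rot: [[0.986, -0.164, 0.001], [-0.164, -0.986, -0.0], [0.001, 0.0, -1.0]]
ft_force: [-0.5, 0.4, 0.1]
opening: 0.075
grip_force: 0.0
```

>>> {"fn": "send_rows", "kwargs": {
  "targets": "0 0 0 0;0 0 0 0;0 0 0 0;0 0 0 0;0 0 0 0;0 0 0 0;0 0 0 0;0 0 0 0",
  "claw": 30,
  "grip_force": 40
}}

```text
t: 5.0
position: [0.4557, -0.171, 0.1137]
ee_rot: [[0.986, -0.165, 0.001], [-0.165, -0.986, -0.0], [0.001, 0.0, -1.0]]
ft_force: [-1.2, -0.4, 4.8]
opening: 0.035
grip_force: 40.1
```

>>> {"fn": "send_rows", "kwargs": {
  "targets": "0 0 -3 0;0 0 -8 0;0 0 -15 0;0 0 -25 0;0 0 -40 0;0 0 -60 0;0 0 -80 0;0 0 -100 0;0 0 -112 0;0 0 -117 0;0 0 -117 0"
}}

```text
t: 6.38
position: [0.4554, -0.1708, 0.2303]
ee_rot: [[0.986, -0.164, 0.0], [-0.164, -0.986, -0.0], [0.0, -0.0, -1.0]]
ft_force: [-0.6, -0.8, -0.6]
opening: 0.0349
grip_force: 39.9
```

```bash
cat >> h.py <<'E'
C=np.array([.550,.1915]);YT=96.1
def place(k,off):
    a=np.radians(YT);return C+off*np.array([np.cos(a),np.sin(a)])
OFF=[-.0855,-.0285,.0285,.0855]
E
python3 - <<'E'
from h import *
status();p=place(1,OFF[0]);print(p,shift(*p,.23,YT))
E
```

```text
t 6.38 [ 0.4554 -0.1708  0.2303] yaw -9.47 open 0.0349 grip 39.90291768335737 [-0.6 -0.8 -0.6] [-34.   9.  98.   0.  73.  66.]
[0.55908558 0.10648411] (array([  56.6, -290.5,    0.3]), np.float64(-105.57))
```

>>> {"fn": "send_rows", "kwargs": {
  "targets": "1 -5 0 -3;4 -18 0 -8;8 -40 0 -15;13 -66 0 -24;18 -94 0 -33;24 -122 0 -42;29 -150 0 -51;35 -178 0 -60;40 -206 0 -69;45 -232 0 -78;50 -255 0 -87;53 -273 0 -95;55 -285 0 -101;57 -290 0 -105;57 -290 0 -105.6;57 -290 0 -105.6"
}}

```text
t: 8.38
position: [0.5591, 0.1056, 0.2297]
ee_rot: [[-0.106, 0.994, -0.001], [0.994, 0.106, -0.0], [0.0, -0.001, -1.0]]
ft_force: [0.3, 0.0, -0.2]
opening: 0.035
grip_force: 39.9
```

```bash
python3 - <<'E'
from h import *
status();cp=camera_params('wrist')
im=get_image('wrist');cv2.imwrite('pics/w2b.png',cv2.resize(im[:,:,::-1],(800,600),interpolation=cv2.INTER_CUBIC))
p=place(1,OFF[0]);print(p,shift(*p,.23,YT))
a=np.radians(YT);u=np.array([np.cos(a),np.sin(a)]);v=np.array([-u[1],u[0]])
for sx in(-1,1):
  for sy in(-1,1): print(np.round(proj(cp,[*(C+sx*.1155*u+sy*.03*v),.024])*800/512,0))
E
```

```text
t 8.38 [0.5591 0.1056 0.2297] yaw 96.06 open 0.035 grip 39.94823270426423 [ 0.3  0.  -0.2] [-1. 17. 87. -0. 76. -7.]
[0.55908558 0.10648411] (array([ 0.9,  0.1, -0.1]), np.float64(-0.04))
[445. 301.]
[359. 301.]
[456. -96.]
[348. -95.]
```

View pics/w2b.png

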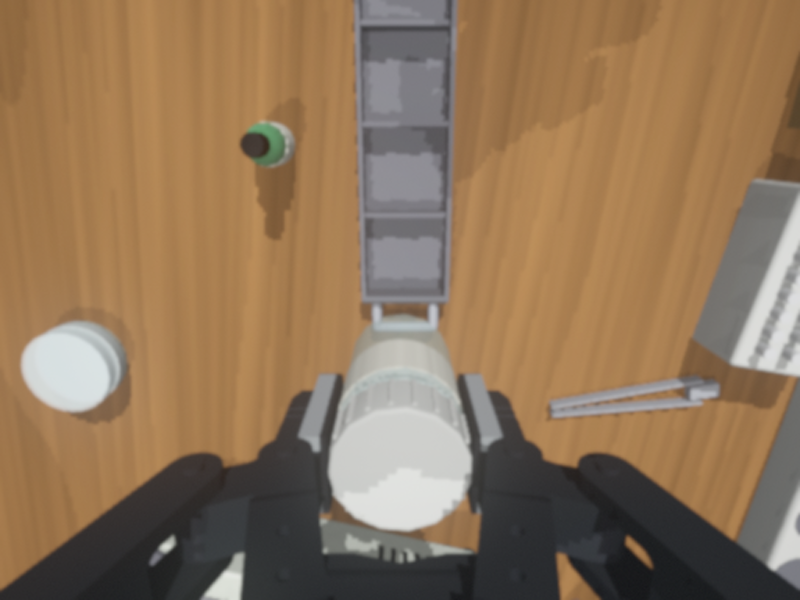

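The wrist view shows the tray's near rim at (362–448, 301), against a prediction of (359–445, 301), so the tray is about 2 mm further in x. The jar hangs upright. Lowering now with that correction.

>>> {"fn": "send_rows", "kwargs": {
  "targets": "1 2 8 0;1 2 25 0;1 2 50 0;1 2 80 0;1 2 110 0;1 2 135 0;1 2 153 0;1 2 165 0;1 2 171 0;1 2 174 0;1 2 177 0;1 2 179 0;1 2 180 0;1 2 180 0"
}}

```text
t: 10.18
position: [0.5613, 0.1071, 0.0504]
ee_rot: [[-0.107, 0.994, 0.0], [0.994, 0.107, 0.0], [-0.0, 0.0, -1.0]]
ft_force: [0.2, -0.2, -0.9]
opening: 0.0349
grip_force: 39.9
```

>>> {"fn": "send_rows", "kwargs": {
  "targets": "0 0 1 0;0 0 1.5 0;0 0 2 0;0 0 2.5 0;0 0 2.8 0;0 0 3 0;0 0 3 0"
}}

```text
t: 11.05
position: [0.5613, 0.1071, 0.0477]
ee_rot: [[-0.107, 0.994, 0.0], [0.994, 0.107, -0.0], [-0.0, 0.0, -1.0]]
ft_force: [-2.6, 0.8, 4.2]
opening: 0.0349
grip_force: 40.5
```

Contact shows as +4 N. Releasing, then rising.

>>> {"fn": "send_rows", "kwargs": {
  "targets": "0 0 0 0;0 0 0 0;0 0 0 0;0 0 0 0;0 0 0 0;0 0 -4 0;0 0 -12 0;0 0 -30 0;0 0 -60 0;0 0 -95 0;0 0 -130 0;0 0 -160 0;0 0 -180 0;0 0 -183 0;0 0 -183 0",
  "claw": 62
}}

```text
t: 12.92
position: [0.561, 0.107, 0.23]
ee_rot: [[-0.107, 0.994, -0.0], [0.994, 0.107, 0.0], [0.0, -0.0, -1.0]]
ft_force: [0.4, 0.4, -0.3]
opening: 0.0623
grip_force: 0.0
```

```bash
sed -i 's/C=np.array(\[.550,.1915\])/C=np.array([.552,.1915])/' h.py; python3 - <<'E'
from h import *
status();print(shift(.5110,-.1804,.23,-9.3),shift(.5110,-.1804,.126,-9.3))
im=get_image('wrist');cv2.imwrite('pics/w3.png',im[:,:,::-1]);
E
```

```text
t 12.93 [0.561 0.107 0.23 ] yaw 96.13 open 0.0623 grip 0.0 [ 0.4  0.4 -0.3] [-0. 18. 86.  0. 76. -7.]
(array([-280.5,  -80.4,    0. ]), np.float64(105.43)) (array([-280.5,  -80.4,  104. ]), np.float64(105.43))
```

View pics/w3.png

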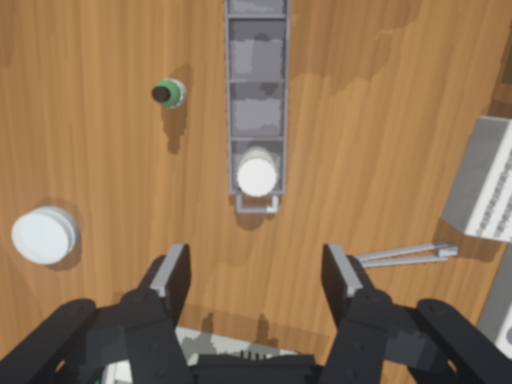

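The short jar stands upright in place one (257,172), next to the handle. Tall jar next.

>>> {"fn": "send_rows", "kwargs": {
  "targets": "-15 -5 0 6;-45 -14 0 16;-80 -24 0 27;-115 -34 0 38;-150 -44 0 49;-185 -54 0 60;-215 -63 0 71;-242 -71 0 82;-262 -76 0 92;-275 -79 0 100;-280.5 -80.4 0 105.4;-280.5 -80.4 20 105.4;-280.5 -80.4 50 105.4;-280.5 -80.4 75 105.4;-280.5 -80.4 90 105.4;-280.5 -80.4 98 105.4;-280.5 -80.4 104 105.4;-280.5 -80.4 104 105.4",
  "claw": 75
}}

```text
t: 15.22
position: [0.5114, -0.1805, 0.1264]
ee_rot: [[0.987, -0.161, 0.0], [-0.161, -0.987, -0.0], [0.0, 0.0, -1.0]]
ft_force: [0.7, -0.7, 1.0]
opening: 0.075
grip_force: 0.0
```

>>> {"fn": "send_rows", "kwargs": {
  "targets": "0 0 0 0;0 0 0 0;0 0 0 0;0 0 0 0;0 0 0 0;0 0 0 0;0 0 0 0;0 0 0 0",
  "claw": 30,
  "grip_force": 40
}}

```text
t: 16.23
position: [0.5117, -0.1806, 0.127]
ee_rot: [[0.987, -0.161, 0.001], [-0.161, -0.987, -0.001], [0.001, 0.0, -1.0]]
ft_force: [0.1, 0.9, 5.0]
opening: 0.0352
grip_force: 40.0
```

>>> {"fn": "send_rows", "kwargs": {
  "targets": "0 0 -3 0;0 0 -8 0;0 0 -15 0;0 0 -25 0;0 0 -40 0;0 0 -60 0;0 0 -80 0;0 0 -100 0;0 0 -112 0;0 0 -117 0;0 0 -117 0"
}}

```text
t: 17.6
position: [0.5112, -0.1804, 0.2433]
ee_rot: [[0.987, -0.161, 0.0], [-0.161, -0.987, -0.0], [0.0, 0.0, -1.0]]
ft_force: [0.4, 0.1, -0.8]
opening: 0.0352
grip_force: 39.9
```

```bash
python3 - <<'E'
from h import *
status();p=place(2,OFF[1]);print(p,shift(*p,.243,YT))
E
```

```text
t 17.6 [ 0.5112 -0.1804  0.2433] yaw -9.27 open 0.0352 grip 39.888839133200236 [ 0.4  0.1 -0.8] [-31.  14.  89.  -0.  77.  68.]
[0.55502853 0.16316137] (array([-1.210e+01, -3.461e+02,  3.000e-01]), np.float64(-105.37))
```

>>> {"fn": "send_rows", "kwargs": {
  "targets": "0 -8 0 -3;-1 -25 0 -8;-2 -52 0 -15;-3 -85 0 -24;-4 -118 0 -33;-5 -151 0 -42;-6 -184 0 -51;-7 -217 0 -60;-8 -250 0 -69;-9 -280 0 -78;-10 -308 0 -87;-11 -328 0 -95;-12 -341 0 -101;-12 -346 0 -105;-12 -346 0 -105.4;-12 -346 0 -105.4"
}}

```text
t: 19.6
position: [0.5549, 0.1627, 0.2427]
ee_rot: [[-0.105, 0.994, -0.001], [0.994, 0.105, -0.0], [-0.0, -0.001, -1.0]]
ft_force: [0.0, 0.7, -0.9]
opening: 0.0348
grip_force: 39.9
```

>>> {"fn": "send_rows", "kwargs": {
  "targets": "0 0 8 0;0 0 25 0;0 0 50 0;0 0 80 0;0 0 110 0;0 0 135 0;0 0 153 0;0 0 165 0;0 0 171 0;0 0 174 0;0 0 176 0;0 0 178 0;0 0 179 0;0 0 179 0"
}}

```text
t: 21.35
position: [0.5552, 0.163, 0.0644]
ee_rot: [[-0.107, 0.994, 0.0], [0.994, 0.107, 0.0], [0.0, 0.0, -1.0]]
ft_force: [-0.0, -0.2, -0.5]
opening: 0.0353
grip_force: 39.9
```

>>> {"fn": "send_rows", "kwargs": {
  "targets": "0 0 1 0;0 0 1.5 0;0 0 2 0;0 0 2.5 0;0 0 3 0;0 0 3.4 0;0 0 3.4 0"
}}

```text
t: 22.22
position: [0.5552, 0.163, 0.061]
ee_rot: [[-0.107, 0.994, 0.0], [0.994, 0.107, -0.0], [-0.0, 0.0, -1.0]]
ft_force: [-1.1, -1.0, 1.1]
opening: 0.0349
grip_force: 40.1
```

>>> {"fn": "send_rows", "kwargs": {
  "targets": "0 0 0.3 0;0 0 0.3 0;0 0 0.3 0;0 0 0.3 0;0 0 0.3 0;0 0 -4 0;0 0 -12 0;0 0 -30 0;0 0 -60 0;0 0 -95 0;0 0 -130 0;0 0 -160 0;0 0 -169 0;0 0 -169 0",
  "claw": 62
}}

```text
t: 23.98
position: [0.5552, 0.163, 0.2302]
ee_rot: [[-0.107, 0.994, 0.001], [0.994, 0.107, 0.0], [0.0, 0.001, -1.0]]
ft_force: [0.4, -0.1, 0.4]
opening: 0.0618
grip_force: 0.0
```

```bash
python3 - <<'E'
from h import *
status();print(shift(.5672,-.1896,.112,-9.3))
E
```

```text
t 23.98 [0.5552 0.163  0.2302] yaw 96.13 open 0.0618 grip 0.0 [ 0.4 -0.1  0.4] [ 5. 18. 85.  0. 76. -1.]
(array([-351.9,  -25.8,  118.1]), np.float64(105.43))
```

>>> {"fn": "send_rows", "kwargs": {
  "targets": "-18 -1 0 6;-52 -4 0 16;-92 -7 0 27;-135 -10 0 38;-178 -13 0 49;-220 -16 0 60;-260 -19 0 71;-296 -22 0 82;-325 -24 0 92;-345 -25 0 100;-352 -26 0 105.4;-352 -26 20 105.4;-352 -26 50 105.4;-352 -26 80 105.4;-352 -26 100 105.4;-352 -26 111 105.4;-352 -26 118 105.4;-352 -26 118 105.4;-352 -26 118 105.4",
  "claw": 75
}}

```text
t: 26.35
position: [0.5674, -0.19, 0.1127]
ee_rot: [[0.987, -0.161, 0.001], [-0.161, -0.987, -0.001], [0.001, 0.0, -1.0]]
ft_force: [0.2, 0.2, -0.2]
opening: 0.0752
grip_force: 0.0
```

>>> {"fn": "send_rows", "kwargs": {
  "targets": "0 0 0 0;0 0 0 0;0 0 0 0;0 0 0 0;0 0 0 0;0 0 0 0;0 0 0 0;0 0 0 0",
  "claw": 30,
  "grip_force": 40
}}

```text
t: 27.35
position: [0.5673, -0.1899, 0.1126]
ee_rot: [[0.987, -0.161, 0.001], [-0.161, -0.987, -0.0], [0.001, 0.0, -1.0]]
ft_force: [-0.8, 1.1, 6.6]
opening: 0.0348
grip_force: 40.1
```

>>> {"fn": "send_rows", "kwargs": {
  "targets": "0 0 -3 0;0 0 -8 0;0 0 -15 0;0 0 -25 0;0 0 -40 0;0 0 -60 0;0 0 -80 0;0 0 -100 0;0 0 -112 0;0 0 -117 0;0 0 -117 0"
}}

```text
t: 28.72
position: [0.5669, -0.1897, 0.2289]
ee_rot: [[0.987, -0.161, -0.0], [-0.161, -0.987, -0.0], [0.0, 0.0, -1.0]]
ft_force: [0.4, -0.3, -1.9]
opening: 0.0346
grip_force: 39.9
```

```bash
python3 - <<'E'
from h import *
status();p=place(3,OFF[2]);print(p,shift(*p,.23,YT))
E
```

```text
t 28.73 [ 0.5669 -0.1897  0.2289] yaw -9.27 open 0.0346 grip 39.91763607918983 [ 0.4 -0.3 -1.9] [-29.  20.  83.  -0.  77.  70.]
[0.54897147 0.21983863] (array([ -83.6, -401.4,   -1.1]), np.float64(-105.37))
```

>>> {"fn": "send_rows", "kwargs": {
  "targets": "-2 -10 0 -3;-6 -30 0 -8;-13 -62 0 -15;-21 -100 0 -24;-29 -138 0 -33;-37 -177 0 -42;-45 -215 0 -51;-53 -254 0 -60;-61 -292 0 -69;-68 -328 0 -78;-75 -359 0 -87;-80 -382 0 -95;-83 -396 0 -101;-84 -401 0 -105;-84 -401 0 -105.4;-84 -401 0 -105.4"
}}

```text
t: 30.72
position: [0.5482, 0.2195, 0.2285]
ee_rot: [[-0.106, 0.994, -0.001], [0.994, 0.106, -0.0], [-0.0, -0.001, -1.0]]
ft_force: [-0.1, -0.2, -0.9]
opening: 0.0345
grip_force: 39.9
```

>>> {"fn": "send_rows", "kwargs": {
  "targets": "0 0 8 0;0 0 25 0;0 0 50 0;0 0 80 0;0 0 110 0;0 0 135 0;0 0 153 0;0 0 165 0;0 0 171 0;0 0 174 0;0 0 176 0;0 0 178 0;0 0 178.5 0;0 0 178.5 0"
}}

```text
t: 32.48
position: [0.5487, 0.2196, 0.0506]
ee_rot: [[-0.107, 0.994, 0.0], [0.994, 0.107, 0.0], [0.0, 0.0, -1.0]]
ft_force: [0.6, -0.7, -0.5]
opening: 0.0346
grip_force: 40.0
```

>>> {"fn": "send_rows", "kwargs": {
  "targets": "0 0 1 0;0 0 1.5 0;0 0 2 0;0 0 2.5 0;0 0 3 0;0 0 3.5 0;0 0 4 0;0 0 4 0"
}}

```text
t: 33.48
position: [0.5486, 0.2195, 0.0466]
ee_rot: [[-0.107, 0.994, 0.0], [0.994, 0.107, -0.0], [-0.0, 0.0, -1.0]]
ft_force: [-1.4, 0.2, 2.1]
opening: 0.0349
grip_force: 40.2
```

Contact. Releasing.

>>> {"fn": "send_rows", "kwargs": {
  "targets": "0 0 0 0;0 0 0 0;0 0 0 0;0 0 0 0;0 0 0 0;0 0 -4 0;0 0 -12 0;0 0 -30 0;0 0 -60 0;0 0 -95 0;0 0 -130 0;0 0 -160 0;0 0 -180 0;0 0 -184 0;0 0 -184 0",
  "claw": 62
}}

```text
t: 35.35
position: [0.5484, 0.2195, 0.2303]
ee_rot: [[-0.107, 0.994, -0.0], [0.994, 0.107, 0.0], [0.0, -0.0, -1.0]]
ft_force: [-0.4, 0.6, -0.3]
opening: 0.0622
grip_force: 0.0
```

```bash
python3 - <<'E'
from h import *
status();print(shift(.6233,-.1988,.118,-9.3))
E
```

```text
t 35.35 [0.5484 0.2195 0.2303] yaw 96.13 open 0.0622 grip 0.0 [-0.4  0.6 -0.3] [11. 20. 83.  0. 77.  5.]
(array([-423.9,   29.8,  112.3]), np.float64(105.43))
```

>>> {"fn": "send_rows", "kwargs": {
  "targets": "-20 1 0 6;-60 4 0 16;-108 8 0 27;-158 11 0 38;-210 15 0 49;-262 18 0 60;-312 22 0 71;-355 25 0 82;-390 27 0 92;-413 29 0 100;-424 30 0 105.4;-424 30 15 105.4;-424 30 45 105.4;-424 30 75 105.4;-424 30 95 105.4;-424 30 106 105.4;-424 30 112 105.4;-424 30 112 105.4;-424 30 112 105.4",
  "claw": 75
}}

```text
t: 37.72
position: [0.6242, -0.199, 0.1193]
ee_rot: [[0.987, -0.161, 0.001], [-0.161, -0.987, -0.001], [0.002, 0.001, -1.0]]
ft_force: [-0.2, -0.9, 0.8]
opening: 0.0748
grip_force: 0.0
```

>>> {"fn": "send_rows", "kwargs": {
  "targets": "0 0 0 0;0 0 0 0;0 0 0 0;0 0 0 0;0 0 0 0;0 0 0 0;0 0 0 0;0 0 0 0",
  "claw": 30,
  "grip_force": 40
}}

```text
t: 38.72
position: [0.624, -0.1989, 0.119]
ee_rot: [[0.987, -0.161, 0.001], [-0.161, -0.987, -0.0], [0.001, 0.0, -1.0]]
ft_force: [-0.7, 0.5, 5.6]
opening: 0.0348
grip_force: 39.9
```

>>> {"fn": "send_rows", "kwargs": {
  "targets": "0 0 -3 0;0 0 -8 0;0 0 -15 0;0 0 -25 0;0 0 -40 0;0 0 -60 0;0 0 -80 0;0 0 -100 0;0 0 -112 0;0 0 -117 0;0 0 -117 0"
}}

```text
t: 40.1
position: [0.6237, -0.1988, 0.2354]
ee_rot: [[0.987, -0.161, 0.0], [-0.161, -0.987, -0.0], [0.0, -0.0, -1.0]]
ft_force: [-0.4, -0.1, -1.2]
opening: 0.0347
grip_force: 39.8
```

```bash
python3 - <<'E'
from h import *
status();p=place(4,OFF[3]);print(p,shift(*p,.235,YT))
E
```

```text
t 40.1 [ 0.6237 -0.1988  0.2354] yaw -9.27 open 0.0347 grip 39.84813136747107 [-0.4 -0.1 -1.2] [-27.  26.  73.   0.  81.  72.]
[0.54291442 0.27651589] (array([-1.563e+02, -4.561e+02,  4.000e-01]), np.float64(-105.37))
```

>>> {"fn": "send_rows", "kwargs": {
  "targets": "-3 -10 0 -2;-11 -31 0 -6;-22 -63 0 -12;-36 -104 0 -20;-50 -146 0 -29;-64 -187 0 -38;-78 -229 0 -47;-93 -270 0 -56;-107 -312 0 -65;-121 -353 0 -74;-134 -390 0 -83;-144 -419 0 -91;-151 -440 0 -98;-155 -452 0 -103;-156 -456 0 -105.4;-156 -456 0 -105.4;-156 -456 0 -105.4"
}}

```text
t: 42.22
position: [0.5432, 0.2758, 0.2353]
ee_rot: [[-0.105, 0.994, -0.0], [0.994, 0.105, -0.0], [-0.0, -0.0, -1.0]]
ft_force: [0.4, -0.4, -0.5]
opening: 0.035
grip_force: 39.9
```

>>> {"fn": "send_rows", "kwargs": {
  "targets": "0 0 8 0;0 0 25 0;0 0 50 0;0 0 80 0;0 0 110 0;0 0 135 0;0 0 153 0;0 0 165 0;0 0 171 0;0 0 174 0;0 0 176 0;0 0 178 0;0 0 178.5 0;0 0 178.5 0"
}}

```text
t: 43.98
position: [0.5433, 0.2763, 0.0571]
ee_rot: [[-0.107, 0.994, 0.0], [0.994, 0.107, 0.0], [0.0, 0.0, -1.0]]
ft_force: [0.9, -0.0, -1.2]
opening: 0.0347
grip_force: 39.9
```

>>> {"fn": "send_rows", "kwargs": {
  "targets": "0 0 1 0;0 0 1.5 0;0 0 2 0;0 0 2.5 0;0 0 3 0;0 0 3.5 0;0 0 4.1 0;0 0 4.1 0"
}}

```text
t: 44.98
position: [0.5432, 0.2764, 0.053]
ee_rot: [[-0.107, 0.994, 0.0], [0.994, 0.107, 0.0], [0.0, 0.0, -1.0]]
ft_force: [-0.7, -0.1, 2.9]
opening: 0.0346
grip_force: 40.2
```

>>> {"fn": "send_rows", "kwargs": {
  "targets": "0 0 0 0;0 0 0 0;0 0 0 0;0 0 0 0;0 0 0 0;0 0 -4 0;0 0 -12 0;0 0 -30 0;0 0 -60 0;0 0 -95 0;0 0 -130 0;0 0 -160 0;-30 0 -180 0;-80 0 -200 0;-140 0 -210 0;-190 0 -215 0;-220 0 -215 0;-220 0 -215 0",
  "claw": 62
}}

```text
t: 47.22
position: [0.567, 0.0554, 0.2693]
ee_rot: [[-0.103, 0.995, 0.002], [0.995, 0.103, -0.001], [-0.001, 0.002, -1.0]]
ft_force: [-0.5, 0.5, -0.8]
opening: 0.0621
grip_force: 0.0
```

```bash
python3 - <<'E'
from h import *
status();im=get_image('side')[:,:,::-1];cv2.imwrite('pics/s9.png',cv2.resize(im,(800,600),interpolation=cv2.INTER_CUBIC))
im=get_image('wrist')[:,:,::-1];cv2.imwrite('pics/w9.png',im)
E
```

```text
t 47.23 [0.567  0.0554 0.2693] yaw 95.93 open 0.0621 grip 0.0 [-0.5  0.5 -0.8] [ -6.  16.  83.  -0.  81. -12.]
```

View pics/s9.png

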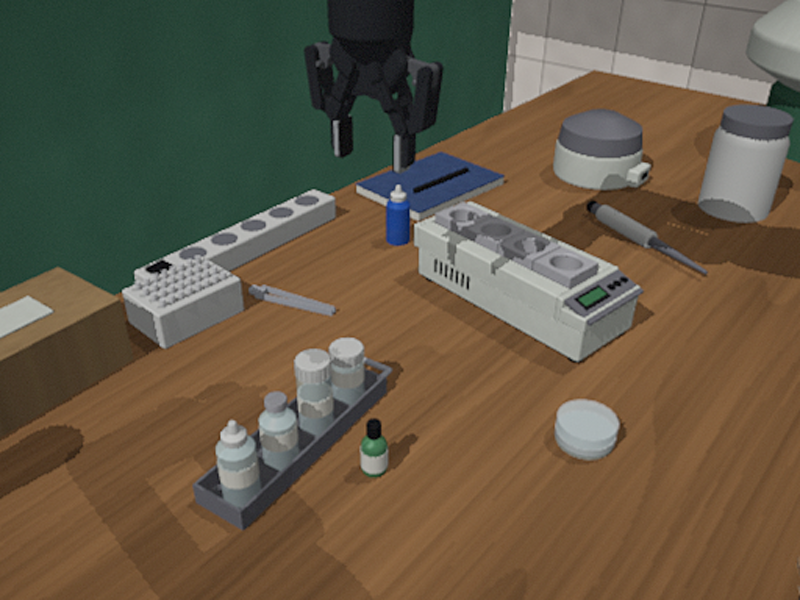

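View pics/w9.png

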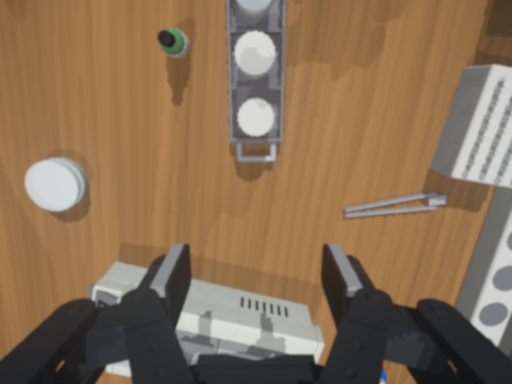

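All four stand upright in the tray in the side view. From the handle (385,370) they run: short jar (347,365), tall jar (313,385), vial (278,430), nozzle bottle (238,460). The blocks are empty and the blue bottle hasn't moved.

```bash
python3 -c "
from plant import *
print(job_done())"
```

```text
the job is handed in; nothing more can be done
None
```

The job is handed in at about 47 s: the short jar, tall jar, vial and nozzle bottle stand upright in the tray in that order from the handle, each lowered to the tray floor before release.

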